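# Shut off the studio switches under the sprung splash hood

## Robot

A 6-joint arm with a two-finger parallel gripper is mounted at the origin on the work surface. World frame = base frame: x ahead of the robot, y to its left, z up, the work surface at z = 0. Lengths are in m, angles in rad, forces in N, time in s.
With the tool pointing down it reaches from about 0.425 to 0.925 m from the base axis. Payload 12.5 kg.
Tool frame: the origin (TCP) lies at the very end of the fingers, on their centre line; the grasp point (between the pads) lies 19 mm behind it; z points along the fingers, y is the line along which they close (so a half turn about z gives the same grasp; the last joint's range is limited). The gripper opens to 85 mm and grips with 20 to 120 N. Pads are 22 mm wide; open, the fingers measure 114 mm over their backs; the gripper's body (76 mm by 85 mm) begins 54 mm behind the grasp point. The pads swing forward as they close: fully open they stand 13 mm farther back than shut.
Start: joints at [1.194, 0.491, 1.559, -0, 1.092, -0.106], TCP at [0.167, 0.602, 0.231] pointing down, gripper open.
Joint ranges: [-3.1, 3.1], [-0.84, 2.19], [0.05, 2.79], [-1.13, 4.28], [0.06, 2.93], [-2.69, 2.69]. Speed limits (rad/s): [2.22, 2.22, 2.79, 3.14, 3.14, 3.14].

## Interface

Orientations are given as a unit quaternion [w, x, y, z].
In Python, from workcell import r gives the robot as it stands.
- The arm moves only by the shell command python3 -m crank 'ROWS' [OPENING]. ROWS is JSON, a list of rows, each an object of numbers: "dx", "dy", "dz": the shift along the world's x, y, z scaled (see below); "wx", "wy", "wz": the turn, a rotation vector about the world's x, y, z scaled (see below). A call has 1 to 8 rows; each row is the pose to reach, as a shift and turn from the pose commanded when the call began; what a row does not reach only later rows make up. The controller multiplies each number of a shift by 0.12 m and each number of a turn by 0.5 rad. A row lasts 1/10 s, in which the tool goes at most 50 mm and 8.59 degrees, less where a joint would pass 70% of its speed; a pose out of reach is approached as far as the arm can. A call with a number of a shift or a turn outside -1 to 1 is refused whole. A call with a gripper value outside its range is refused whole. OPENING is the opening, from -1 (shut) to 1 (fully open), set as the call begins (- or left out, the last holds). The fingers move at their own pace and stop on an object; the grip force is fixed at half the most. Time passes only in rows, so rows that repeat a pose let the fingers close. It gives the time, the measured TCP pose, the force, the opening and the grip force at its end, in the units of the state.
- r.read_state(): the state, without advancing time (a new reading comes with each control period).
- r.get_image(name): name is "scene" or "top" or "wrist"; returns (picture, depth): 480x640x3 uint8, red, green, blue; 480x640 float32, m along the optical axis (not along the pixel's ray), 0 where there is no reading.
- r.get_calibration(name): a dict with "fx", "fy", "cx", "cy" (pixels), "R" (3x3) and "t" (3): a world point X has camera coordinates R X + t. Camera axes: x right, y down, z forward; pixel columns grow to the right and rows downward; lengths in m; the calibration is good to about 2 mm. The wrist camera is an equidistant fisheye: a pixel r from the principal point sees the ray r / f radians off the axis. A picture is of the moment at which its call begins: read the wrist's pose just before it. get_calibration takes no time and is no camera call; for the wrist camera it gives the pose at the moment of the call.
- r.close_job(): hands the job in; it is judged then, once.
Trained networks look in the newest picture that a camera, given by its name, has taken for a name from the list of things; names that differ only in an ending like _2 or _b are one class to them, and where a whole thing is asked for, a point or a joint stands for the part that bears it (a point fixed in the world has none). Each returns a list of dicts, best first, with "conf" (0 to 1); they miss things now and then, are a little off and sometimes report something else, mostly with a low value. They report only what shows in the picture. A call takes as long as a camera call.
- r.masks_of(name, camera): "mask" (480x640 bool, what is visible of it).
- r.place_of(name, camera): "point" ([x, y, z] in m, in world coordinates, good to about 4 mm: a listed point, or the origin of a listed thing).
The state is a dict: "time_s": time; "q": joint angles; "qvel": joint speeds; "joint_efforts": joint torques, N m; "tool_pos": TCP position; "tool_rot": TCP orientation; "contact_force": force on the tool from outside, world axes, zero at the start; "wrist_torque": the same for the moment, N m; "opening": finger opening in m; "grasp_force": force on a finger pad.
Only numpy, scipy, OpenCV 4.12 (cv2) and the standard library are available. Lean on these libraries where they do the work, as an engineer would, in place of code of your own. Each camera call takes 0.05 s, during which the arm holds its last target. There are 200 camera calls.

## Task

Switch off the back room for the night: press the orange catch on the switch box and keep a finger on the hood so that it comes up slowly instead of flying open. When it stands open by itself, sweep the four white-tipped switches fully over to off, towards the green one, but leave the green-tipped one on. Leave the hood open and do not move the other things on the bench.

Things in the scene. Friction and masses are not known exactly. Their poses are not given: they have to be found in the camera images.
- switchbox: Grey switch box fixed on the bench, base 150 (x) x 300 (y) x 50 mm under a hinged hood. Origin: centre of its underside, on the bench; x from the catch side (near the robot) to the hinge side, y along the switch row, z up. Box coordinates below are mm in this frame. Flat deck at z 50, no walls round it with the hood up; switches in line at x 0. Steel latch bracket on the deck at x -68 to -56, |y| under 20, to z 66.
- cover (a joint): Hood angle: 0 shut, 1.75 rad fully open. 150 x 300 x 36 mm, grey with clear flat top at z 88 when shut, 0.25 kg. Turns about point cover_hinge along y: the catch edge rises and swings back, away from the robot. Sprung open: about 4 N up at the button at first, weakening, slow beyond 1.2 rad; stays open near 1.7. It follows a finger kept on its outside; let go when little raised it flies open at over 2.5 rad/s.
- cover_hinge (a point): Middle of the hood's hinge line, box coordinates (75, 0, 52); fixed to the box.
- catch (a joint): Travel of the orange catch button, 0 out, 0.004 m fully in. Pushed square into the hood's top (straight down when shut); about 3 N fully in; frees the hood at about 0.003 m. It springs back out and moves with the hood.
- catch_top (a point): Centre of the top of the round orange catch button, 24 mm across, 6 mm proud of the hood's top, in the middle of the edge facing the robot (20 mm from it): box coordinates (-55, 0, 94) when shut, i.e. 130 mm in front of and 42 mm above the hinge line. It turns with the hood.
- switch_green (a joint): The green-tipped toggle at the +y end, pivot at box (0, 95, 50), same make, angles and motion as the other four: 0 to 0.12 on, 1.48 off. It feeds the damp cupboard and stays on.
- switch_green_tip (a point): Centre of the 10 mm green ball on that toggle.
- switch1 (a joint): White-tipped toggle 1 of 4, pivot at box (0, -100, 50): stalk with 10 mm ball centred 22 mm from the pivot. Swings along the row: 0 (on) leans 0.44 rad to -y, 0.44 upright, 1.48 (off) leans 1.04 rad to +y. Stays where left; about 1 N at the ball. Ball top 25 mm above the deck on, 27 upright, 16 off: a fingertip carried to +y with its end 17 to 21 mm above the deck lays it over and rides on.
- switch1_tip (a point): Centre of the white ball of toggle 1.
- switch2 (a joint): White-tipped toggle 2 of 4, pivot at box (0, -60, 50): stalk with 10 mm ball centred 22 mm from the pivot. Swings along the row: 0 (on) leans 0.44 rad to -y, 0.44 upright, 1.48 (off) leans 1.04 rad to +y. Stays where left; about 1 N at the ball. Ball top 25 mm above the deck on, 27 upright, 16 off: a fingertip carried to +y with its end 17 to 21 mm above the deck lays it over and rides on.
- switch2_tip (a point): Centre of the white ball of toggle 2.
- switch3 (a joint): White-tipped toggle 3 of 4, pivot at box (0, -20, 50): stalk with 10 mm ball centred 22 mm from the pivot. Swings along the row: 0 (on) leans 0.44 rad to -y, 0.44 upright, 1.48 (off) leans 1.04 rad to +y. Stays where left; about 1 N at the ball. Ball top 25 mm above the deck on, 27 upright, 16 off: a fingertip carried to +y with its end 17 to 21 mm above the deck lays it over and rides on.
- switch3_tip (a point): Centre of the white ball of toggle 3.
- switch4 (a joint): White-tipped toggle 4 of 4, pivot at box (0, 20, 50): stalk with 10 mm ball centred 22 mm from the pivot. Swings along the row: 0 (on) leans 0.44 rad to -y, 0.44 upright, 1.48 (off) leans 1.04 rad to +y. Stays where left; about 1 N at the ball. Ball top 25 mm above the deck on, 27 upright, 16 off: a fingertip carried to +y with its end 17 to 21 mm above the deck lays it over and rides on.
- switch4_tip (a point): Centre of the white ball of toggle 4.
- bowls: Two nested stoneware bowls, blue in terracotta, 150 mm across, 81 mm tall together, at the left; leave them. Origin at the centre of its underside.
- rib: Flat steel rib 106 x 50 mm, 4 mm thick, lying at the right; leave it. Origin at the centre of its underside.
- loop_tool: Loop tool with boxwood handle, about 200 mm long, 19 mm thick, lying at the left; leave it. Origin on the bench below the handle's middle, x towards the loop.
- banding_wheel: Dark steel turntable 200 mm across, 64 mm tall, at the right; leave it. Origin at the centre of its underside.

How it is judged:
By the outcome, as a careful person would: the job done as asked, in the order asked, and still so for the second after the job is handed in, with the robot touching nothing.
It also fails if it takes over 56 s, if anything falls off the work surface, if the arm or the gripper's body presses on something with over 40 N, if the wrist force passes 120 N, or if a joint passes its speed limit or range.

## Working session

There is one attempt and no reset: what is moved stays moved. The work goes in short steps, Python scripts to look and compute and a shell command to move; the robot and the scene stay as the last step left them, time stands still between calls to the robot, and variables do not carry over. Pictures are saved under pics/ and viewed, at most 10 in all, crops included, and the job is handed in when it is done.

```bash
mkdir -p pics; python3 - <<'E'
from workcell import r
import cv2,numpy as np
s=r.read_state();print(s['time_s'],s['tool_pos'],s['tool_rot'],s['opening'])
for c in('top','scene'):
    im,d=r.get_image(c);cv2.imwrite(f'pics/{c}0.png',im[:,:,::-1])
    for n in('switchbox','catch_top','cover_hinge','switch1_tip','switch4_tip','switch_green_tip','bowls','rib','banding_wheel','loop_tool'):
        print(c,n,[(np.round(p['point'],4).tolist(),round(p['conf'],2)) for p in r.place_of(n,c)[:2]])
E
```

```text
0.0 [0.16708318 0.60200757 0.23070205] [-1.50658884e-04  1.34999951e-01  9.90845435e-01 -5.59981184e-04] 0.08537104936443841
top switchbox [([0.5123, -0.0401, 0.0001], 0.61)]
top catch_top [([0.4513, -0.032, 0.0939], 0.42)]
top cover_hinge [([0.5112, -0.0414, -0.0007], 0.2)]
top switch1_tip []
top switch4_tip []
top switch_green_tip []
top bowls []
top rib [([0.6097, -0.424, -0.0012], 0.58)]
top banding_wheel [([0.3663, -0.4536, -0.0003], 0.65)]
top loop_tool [([0.6231, 0.3543, -0.0003], 0.93)]
scene switchbox [([0.5117, -0.0346, 0.0008], 0.88), ([0.3691, -0.4534, -0.0009], 0.59)]
scene catch_top [([0.4527, -0.0341, 0.0932], 0.36)]
scene cover_hinge [([0.5864, -0.0381, 0.0506], 0.73)]
scene switch1_tip [([0.5098, -0.0332, -0.0005], 0.66)]
scene switch4_tip []
scene switch_green_tip []
scene bowls [([0.4815, 0.4461, 0.0005], 0.72)]
scene rib [([0.6137, -0.4238, -0.0012], 0.49)]
scene banding_wheel [([0.3688, -0.4533, 0.0013], 0.71)]
scene loop_tool [([0.6249, 0.3565, 0.0024], 0.71)]
```

View pics/top0.png

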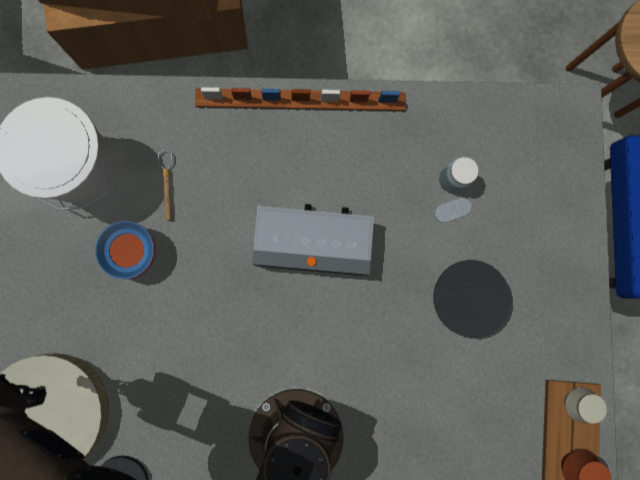

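View pics/scene0.png

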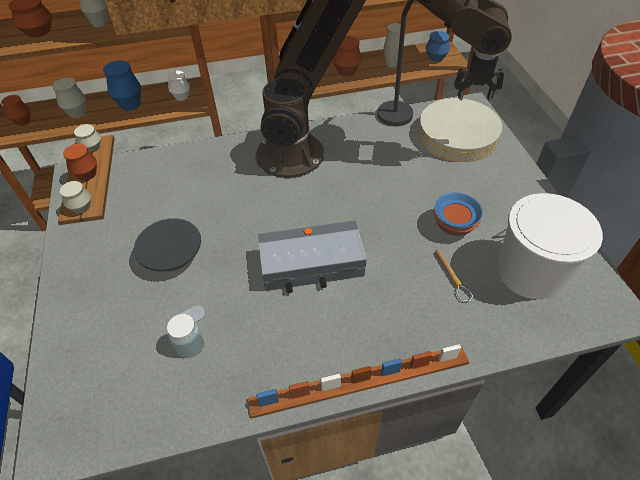

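```bash
cat > h.py <<'E'
from workcell import r
import numpy as np, cv2
def cloud(c):
    im,d=r.get_image(c);k=r.get_calibration(c)
    v,u=np.mgrid[:480,:640]
    P=np.stack([(u-k['cx'])/k['fx']*d,(v-k['cy'])/k['fy']*d,d],-1)
    return im,d,(P-np.array(k['t']))@np.array(k['R'])
E
python3 - <<'E'
from h import *
for c in('top','scene'):
    im,d,W=cloud(c)
    m=(d>0)&(abs(W[...,0]-.51)<.17)&(abs(W[...,1]+.035)<.22)
    t=m&(W[...,2]>.08)&(W[...,2]<.096)
    (cx,cy),(w,h),a=cv2.minAreaRect((W[t][:,:2]*1000).astype(np.float32))
    print(c,'top rect',cx,cy,w,h,a,np.median(W[t][:,2]),t.sum())
    i=im.astype(int);o=m&(i[...,0]>180)&(i[...,1]<140)&(i[...,2]<70)
    print('button',np.median(W[o],0),o.sum())
E
```

```text
top top rect 512.2296142578125 -36.15367126464844 300.5506286621094 150.85107421875 85.62226867675781 0.08894788114125726 6747
button [ 0.45781237 -0.0315736   0.09546164] 47
scene top rect 512.5679321289062 -35.094390869140625 300.49395751953125 158.95729064941406 85.55400848388672 0.08769456871181099 4249
button [ 0.45860479 -0.03119539  0.09440622] 35
```

```bash
python3 -m crank '[{"dx":0.2,"dy":-0.5,"wz":0.2},{"dx":0.4,"dy":-1,"wz":0.4},{"dx":0.4,"dy":-1,"wz":0.4}]' -1; python3 -m crank '[{"dx":0.2,"dy":-0.5},{"dx":0.5,"dy":-1},{"dx":0.5,"dy":-1}]'; python3 -m crank '[{"dx":0.25,"dy":-0.5},{"dx":0.5,"dy":-1},{"dx":0.5,"dy":-1}]';python3 -m crank '[{"dx":0.25,"dy":-0.5},{"dx":0.5,"dy":-1},{"dx":0.5,"dy":-1}]'
```

```text
invalid input at $[0]: expected keys dx, dy, dz, wx, wy, wz
invalid input at $[0]: expected keys dx, dy, dz, wx, wy, wz
invalid input at $[0]: expected keys dx, dy, dz, wx, wy, wz
invalid input at $[0]: expected keys dx, dy, dz, wx, wy, wz
```

```bash
python3 -m crank '[{"dx":0.2,"dy":-0.5,"dz":0,"wx":0,"wy":0,"wz":0.2},{"dx":0.45,"dy":-1,"dz":0,"wx":0,"wy":0,"wz":0.39},{"dx":0.45,"dy":-1,"dz":0,"wx":0,"wy":0,"wz":0.39}]' -1
python3 -m crank '[{"dx":0.25,"dy":-0.5,"dz":0,"wx":0,"wy":0,"wz":0},{"dx":0.5,"dy":-1,"dz":0,"wx":0,"wy":0,"wz":0},{"dx":0.5,"dy":-1,"dz":0,"wx":0,"wy":0,"wz":0}]'
python3 -m crank '[{"dx":0.25,"dy":-0.5,"dz":0,"wx":0,"wy":0,"wz":0},{"dx":0.5,"dy":-1,"dz":0,"wx":0,"wy":0,"wz":0},{"dx":0.5,"dy":-1,"dz":0,"wx":0,"wy":0,"wz":0}]'
python3 -m crank '[{"dx":0.25,"dy":-0.5,"dz":0,"wx":0,"wy":0,"wz":0},{"dx":0.5,"dy":-1,"dz":0,"wx":0,"wy":0,"wz":0},{"dx":0.5,"dy":-1,"dz":0,"wx":0,"wy":0,"wz":0}]'
```

```text
time_s: 1.5
tool_pos: [0.2216, 0.4799, 0.2313]
tool_rot: [-0.0, 0.036, 0.999, -0.0]
contact_force: [0.2, -0.2, 0.2]
opening: 0.0441
grasp_force: 0.0
time_s: 1.8
tool_pos: [0.2817, 0.3599, 0.2315]
tool_rot: [0.0, 0.038, 0.999, 0.0]
contact_force: [0.7, -0.2, 0.7]
opening: 0.0006
grasp_force: 0.0
time_s: 2.1
tool_pos: [0.3419, 0.24, 0.2316]
tool_rot: [0.0, 0.038, 0.999, 0.0]
contact_force: [0.2, 0.5, -0.2]
opening: -0.0001
grasp_force: 0.0
time_s: 2.4
tool_pos: [0.4021, 0.1198, 0.2316]
tool_rot: [0.0, 0.038, 0.999, 0.0]
contact_force: [0.5, -0.4, -0.8]
opening: 0.0001
grasp_force: 0.0
```

```bash
python3 -m crank '[{"dx":0.25,"dy":-0.4,"dz":0,"wx":0,"wy":0,"wz":0},{"dx":0.51,"dy":-0.8,"dz":-0.1,"wx":0,"wy":0,"wz":0},{"dx":0.51,"dy":-1,"dz":-0.3,"wx":0,"wy":0,"wz":0},{"dx":0.51,"dy":-1,"dz":-0.3,"wx":0,"wy":0,"wz":0}]'
python3 -m crank '[{"dx":0,"dy":-0.26,"dz":-0.3,"wx":0,"wy":0,"wz":0},{"dx":0,"dy":-0.26,"dz":-0.6,"wx":0,"wy":0,"wz":0},{"dx":0,"dy":-0.26,"dz":-0.7,"wx":0,"wy":0,"wz":0},{"dx":0,"dy":-0.26,"dz":-0.7,"wx":0,"wy":0,"wz":0}]'
python3 - <<'E'
from h import *
im,d,W=cloud('scene')
cv2.imwrite('pics/s1.png',cv2.resize(im[170:310,230:390,::-1],None,fx=4,fy=4))
print(r.read_state()['tool_pos'])
E
```

```text
time_s: 2.8
tool_pos: [0.4625, -0.0011, 0.193]
tool_rot: [-0.002, 0.04, 0.999, 0.0]
contact_force: [0.1, -0.0, -0.4]
opening: 0.0001
grasp_force: 0.0
time_s: 3.2
tool_pos: [0.4616, -0.0285, 0.1102]
tool_rot: [-0.002, 0.038, 0.999, 0.0]
contact_force: [-0.6, -0.8, -0.5]
opening: 0.0001
grasp_force: 0.0
[ 0.462241   -0.02854014  0.11128246]
```

View pics/s1.png

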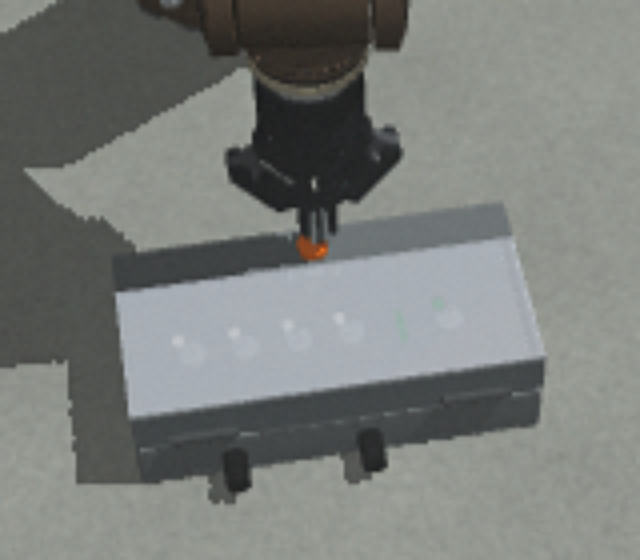

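```bash
python3 -m crank '[{"dx":0.01,"dy":-0.02,"dz":-0.1,"wx":0,"wy":0,"wz":0},{"dx":0.01,"dy":-0.02,"dz":-0.13,"wx":0,"wy":0,"wz":0},{"dx":0.01,"dy":-0.02,"dz":-0.15,"wx":0,"wy":0,"wz":0},{"dx":0.01,"dy":-0.02,"dz":-0.165,"wx":0,"wy":0,"wz":0},{"dx":0.01,"dy":-0.02,"dz":-0.165,"wx":0,"wy":0,"wz":0}]'
python3 - <<'E'
import numpy as np
a=-np.radians(4.4);ex=np.array([np.cos(a),np.sin(a)]);C=np.array([.5124,-.0357])
start=np.array([.4635,-.0316,.0909])
def p(t,h=.038,off=.011):
    x=.075-.130*np.cos(t)+h*np.sin(t); z=.052+.130*np.sin(t)+h*np.cos(t)
    return np.r_[C+ex*(x+off*min(1,.5+t*2)),z]
prev=start
for k in range(4):
    print('base',prev)
    for j in range(1,9):
        t=(k*8+j)*.042
        print(round(t,3),np.round((p(t)-prev)/.12,3),np.round(p(t),4))
    prev=p(t)
E
```

```text
time_s: 3.75
tool_pos: [0.4639, -0.0313, 0.0917]
tool_rot: [0.0, 0.038, 0.999, 0.0]
contact_force: [1.0, 1.1, 3.4]
opening: 0.0002
grasp_force: 1.7
base [ 0.4635 -0.0316  0.0909]
0.042 [ 0.018 -0.004  0.038] [ 0.4657 -0.0321  0.0954]
0.084 [ 0.042 -0.006  0.082] [ 0.4685 -0.0323  0.1008]
0.126 [ 0.067 -0.008  0.126] [ 0.4716 -0.0326  0.106 ]
0.168 [ 0.095 -0.01   0.169] [ 0.4749 -0.0328  0.1112]
0.21 [ 0.124 -0.012  0.211] [ 0.4784 -0.0331  0.1163]
0.252 [ 0.155 -0.015  0.253] [ 0.4821 -0.0334  0.1212]
0.294 [ 0.18  -0.017  0.293] [ 0.4851 -0.0336  0.126 ]
0.336 [ 0.206 -0.019  0.332] [ 0.4883 -0.0338  0.1307]
base [ 0.4882699  -0.03384329  0.13073782]
0.378 [ 0.028 -0.002  0.038] [ 0.4917 -0.0341  0.1353]
0.42 [ 0.058 -0.004  0.075] [ 0.4952 -0.0344  0.1397]
0.462 [ 0.089 -0.007  0.11 ] [ 0.499  -0.0347  0.144 ]
0.504 [ 0.122 -0.009  0.144] [ 0.5029 -0.035   0.1481]
0.546 [ 0.156 -0.012  0.177] [ 0.507  -0.0353  0.152 ]
0.588 [ 0.192 -0.015  0.208] [ 0.5113 -0.0356  0.1557]
0.63 [ 0.229 -0.018  0.238] [ 0.5157 -0.036   0.1593]
0.672 [ 0.267 -0.021  0.266] [ 0.5203 -0.0363  0.1627]
b
[... 261 characters left out ...]
0.882 [ 0.206 -0.016  0.115] [ 0.545  -0.0382  0.1765]
0.924 [ 0.25  -0.019  0.133] [ 0.5503 -0.0386  0.1786]
0.966 [ 0.294 -0.023  0.149] [ 0.5556 -0.039   0.1805]
1.008 [ 0.339 -0.026  0.163] [ 0.561  -0.0394  0.1822]
base [ 0.56103343 -0.03944214  0.18222466]
1.05 [ 0.046 -0.004  0.012] [ 0.5665 -0.0399  0.1837]
1.092 [ 0.092 -0.007  0.022] [ 0.5721 -0.0403  0.1849]
1.134 [ 0.138 -0.011  0.03 ] [ 0.5776 -0.0407  0.1859]
1.176 [ 0.185 -0.014  0.037] [ 0.5833 -0.0412  0.1866]
1.218 [ 0.232 -0.018  0.041] [ 0.5889 -0.0416  0.1871]
1.26 [ 0.28  -0.022  0.043] [ 0.5946 -0.042   0.1874]
1.302 [ 0.327 -0.025  0.043] [ 0.6003 -0.0425  0.1874]
1.344 [ 0.374 -0.029  0.042] [ 0.6059 -0.0429  0.1872]
```

```bash
python3 -m crank '[{"dx":0,"dy":0,"dz":-0.01,"wx":0,"wy":0,"wz":0},{"dx":0,"dy":0,"dz":-0.015,"wx":0,"wy":0,"wz":0},{"dx":0,"dy":0,"dz":-0.015,"wx":0,"wy":0,"wz":0}]'
python3 -m crank '[{"dx":0.005,"dy":0,"dz":0.02,"wx":0,"wy":0,"wz":0},{"dx":0.018,"dy":-0.004,"dz":0.053,"wx":0,"wy":0,"wz":0},{"dx":0.03,"dy":-0.005,"dz":0.075,"wx":0,"wy":0,"wz":0},{"dx":0.042,"dy":-0.006,"dz":0.097,"wx":0,"wy":0,"wz":0}]'
```

```text
time_s: 4.05
tool_pos: [0.4634, -0.0313, 0.0898]
tool_rot: [-0.0, 0.038, 0.999, 0.0]
contact_force: [-2.0, 0.8, 5.7]
opening: -0.0003
grasp_force: 2.9
time_s: 4.45
tool_pos: [0.4685, -0.0321, 0.1017]
tool_rot: [-0.0, 0.038, 0.999, 0.0]
contact_force: [-3.4, 0.3, 4.0]
opening: -0.0001
grasp_force: 2.1
```

```bash
python3 -m crank '[{"dx":0.025,"dy":-0.002,"dz":0.044,"wx":0,"wy":0,"wz":0},{"dx":0.053,"dy":-0.004,"dz":0.087,"wx":0,"wy":0,"wz":0},{"dx":0.082,"dy":-0.006,"dz":0.129,"wx":0,"wy":0,"wz":0},{"dx":0.113,"dy":-0.009,"dz":0.171,"wx":0,"wy":0,"wz":0},{"dx":0.138,"dy":-0.011,"dz":0.211,"wx":0,"wy":0,"wz":0},{"dx":0.164,"dy":-0.013,"dz":0.25,"wx":0,"wy":0,"wz":0}]'
```

```text
time_s: 5.05
tool_pos: [0.4891, -0.0337, 0.1319]
tool_rot: [0.001, 0.038, 0.999, -0.0]
contact_force: [1.7, -0.4, 1.2]
opening: -0.0001
grasp_force: 1.3
```

```bash
python3 -m crank '[{"dx":0.028,"dy":-0.002,"dz":0.038,"wx":0,"wy":0,"wz":0},{"dx":0.058,"dy":-0.004,"dz":0.075,"wx":0,"wy":0,"wz":0},{"dx":0.089,"dy":-0.007,"dz":0.11,"wx":0,"wy":0,"wz":0},{"dx":0.122,"dy":-0.009,"dz":0.144,"wx":0,"wy":0,"wz":0},{"dx":0.156,"dy":-0.012,"dz":0.177,"wx":0,"wy":0,"wz":0},{"dx":0.192,"dy":-0.015,"dz":0.208,"wx":0,"wy":0,"wz":0},{"dx":0.229,"dy":-0.018,"dz":0.238,"wx":0,"wy":0,"wz":0},{"dx":0.267,"dy":-0.021,"dz":0.266,"wx":0,"wy":0,"wz":0}]'
python3 - <<'E'
from h import *
print(r.read_state()['contact_force'])
im,d,W=cloud('scene')
cv2.imwrite('pics/s2.png',cv2.resize(im[130:310,210:410,::-1],None,fx=3,fy=3))
E
```

```text
time_s: 5.85
tool_pos: [0.5207, -0.0361, 0.1635]
tool_rot: [-0.0, 0.038, 0.999, 0.0]
contact_force: [2.0, 0.1, -0.8]
opening: -0.0003
grasp_force: 0.8
[ 2.01645692  0.11348285 -0.77076803]
```

View pics/s2.png

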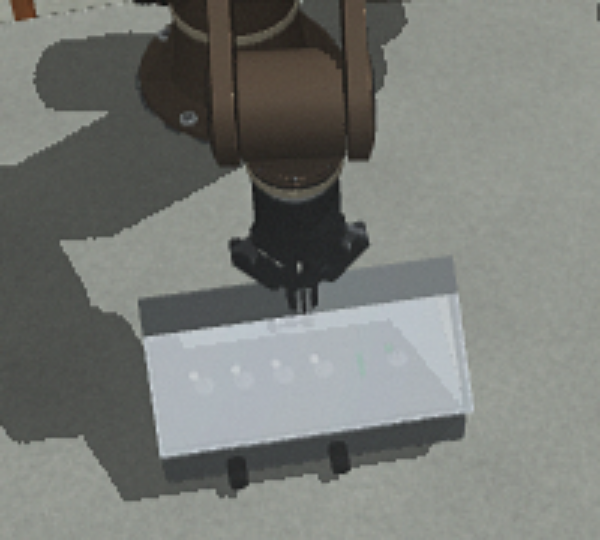

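The hood is raised part way, with the fingertip (crop 302,305) still on it near the catch edge and all the toggles untouched. I'll carry on following it.

```bash
python3 -m crank '[{"dx":0.039,"dy":-0.003,"dz":0.027,"wx":0,"wy":0,"wz":0},{"dx":0.079,"dy":-0.006,"dz":0.051,"wx":0,"wy":0,"wz":0},{"dx":0.121,"dy":-0.009,"dz":0.074,"wx":0,"wy":0,"wz":0},{"dx":0.163,"dy":-0.013,"dz":0.096,"wx":0,"wy":0,"wz":0},{"dx":0.206,"dy":-0.016,"dz":0.115,"wx":0,"wy":0,"wz":0},{"dx":0.25,"dy":-0.019,"dz":0.133,"wx":0,"wy":0,"wz":0},{"dx":0.294,"dy":-0.023,"dz":0.149,"wx":0,"wy":0,"wz":0},{"dx":0.339,"dy":-0.026,"dz":0.163,"wx":0,"wy":0,"wz":0}]'
python3 -m crank '[{"dx":0.046,"dy":-0.004,"dz":0.012,"wx":0,"wy":0,"wz":0},{"dx":0.092,"dy":-0.007,"dz":0.022,"wx":0,"wy":0,"wz":0},{"dx":0.138,"dy":-0.011,"dz":0.03,"wx":0,"wy":0,"wz":0},{"dx":0.185,"dy":-0.014,"dz":0.037,"wx":0,"wy":0,"wz":0},{"dx":0.232,"dy":-0.018,"dz":0.041,"wx":0,"wy":0,"wz":0},{"dx":0.28,"dy":-0.022,"dz":0.043,"wx":0,"wy":0,"wz":0},{"dx":0.327,"dy":-0.025,"dz":0.043,"wx":0,"wy":0,"wz":0},{"dx":0.374,"dy":-0.029,"dz":0.042,"wx":0,"wy":0,"wz":0}]'
python3 - <<'E'
from h import *
im,d,W=cloud('scene')
cv2.imwrite('pics/s3.png',cv2.resize(im[100:310,200:420,::-1],None,fx=2.5,fy=2.5))
a=-np.radians(4.4);B=(W[...,:2]-[.5124,-.0357])@np.array([[np.cos(a),-np.sin(a)],[np.sin(a),np.cos(a)]])
m=(d>0)&(abs(B[...,1])<.145)&(abs(B[...,1])>.08)&(B[...,0]>-.08)&(B[...,0]<.2)&(W[...,2]>.1)&(W[...,2]<.26)
p=np.c_[B[m][:,0]-.075,W[m][:,2]-.052]
k=np.linalg.norm(p,axis=1)>.1;p=p[k]
print(len(p),np.percentile(np.degrees(np.arctan2(p[:,1],-p[:,0])),[5,25,50,75,95]), p.max(0))
E
```

```text
time_s: 6.7
tool_pos: [0.5614, -0.0393, 0.183]
tool_rot: [-0.0, 0.038, 0.999, 0.0]
contact_force: [1.7, 0.0, 0.1]
opening: -0.0003
grasp_force: 0.6
time_s: 7.5
tool_pos: [0.6063, -0.0428, 0.1878]
tool_rot: [-0.0, 0.038, 0.999, 0.0]
contact_force: [0.7, -0.1, -0.1]
opening: -0.0003
grasp_force: 0.4
1161 [79.19241169 87.05422945 91.38166471 93.86854433 96.93633956] [0.01822214 0.15804175]
```

View pics/s3.png

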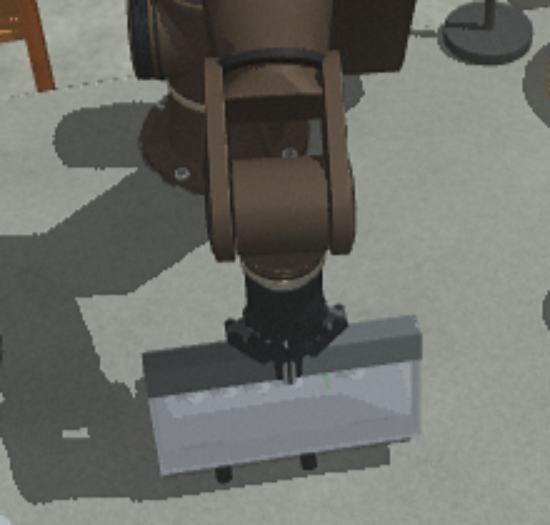

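```bash
python3 -m crank '[{"dx":0.045,"dy":-0.003,"dz":0,"wx":0,"wy":0,"wz":0},{"dx":0.09,"dy":-0.007,"dz":-0.01,"wx":0,"wy":0,"wz":0},{"dx":0.135,"dy":-0.01,"dz":-0.015,"wx":0,"wy":0,"wz":0},{"dx":0.18,"dy":-0.014,"dz":-0.02,"wx":0,"wy":0,"wz":0},{"dx":0.22,"dy":-0.017,"dz":-0.02,"wx":0,"wy":0,"wz":0},{"dx":0.26,"dy":-0.02,"dz":-0.02,"wx":0,"wy":0,"wz":0},{"dx":0.3,"dy":-0.023,"dz":-0.02,"wx":0,"wy":0,"wz":0},{"dx":0.33,"dy":-0.025,"dz":-0.02,"wx":0,"wy":0,"wz":0}]'
python3 -m crank '[{"dx":0.1,"dy":0,"dz":0,"wx":0,"wy":0,"wz":0},{"dx":0.2,"dy":0,"dz":0,"wx":0,"wy":0,"wz":0},{"dx":0.3,"dy":0,"dz":0,"wx":0,"wy":0,"wz":0},{"dx":0.3,"dy":0,"dz":0.4,"wx":0,"wy":0,"wz":0},{"dx":0.3,"dy":0,"dz":0.8,"wx":0,"wy":0,"wz":0},{"dx":0.3,"dy":0,"dz":0.9,"wx":0,"wy":0,"wz":0}]'
cat > hood.py <<'E'
from h import *
import sys
im,d,W=cloud('scene')
cv2.imwrite('pics/%s.png'%sys.argv[1],cv2.resize(im[100:310,200:420,::-1],None,fx=2.5,fy=2.5))
a=-np.radians(4.4);B=(W[...,:2]-[.5124,-.0357])@np.array([[np.cos(a),-np.sin(a)],[np.sin(a),np.cos(a)]])
m=(d>0)&(abs(B[...,1])<.145)&(abs(B[...,1])>.08)&(B[...,0]>.0)&(B[...,0]<.2)&(W[...,2]>.1)&(W[...,2]<.26)
p=np.c_[B[m][:,0],W[m][:,2]]
for z in np.arange(.1,.22,.02):
    q=p[abs(p[:,1]-z)<.01,0]
    if len(q):print(round(z,2),len(q),np.percentile(q,[10,50,90]).round(3))
E
python3 hood.py s4
```

```text
time_s: 8.35
tool_pos: [0.6459, -0.0458, 0.1854]
tool_rot: [-0.0, 0.038, 0.999, 0.0]
contact_force: [0.3, 0.1, -1.0]
opening: -0.0
grasp_force: 0.3
time_s: 8.95
tool_pos: [0.6827, -0.0458, 0.2992]
tool_rot: [0.004, 0.038, 0.999, -0.0]
contact_force: [-0.6, -0.1, -0.0]
opening: 0.0002
grasp_force: 0.0
0.1 82 [0.118 0.12  0.122]
0.12 140 [0.121 0.123 0.125]
0.14 155 [0.125 0.126 0.128]
0.16 160 [0.128 0.13  0.132]
0.18 171 [0.131 0.133 0.136]
0.2 596 [0.105 0.119 0.133]
```

```bash
python3 -m crank '[{"dx":-0.34,"dy":-0.24,"dz":0,"wx":0,"wy":0,"wz":0},{"dx":-0.67,"dy":-0.48,"dz":0,"wx":0,"wy":0,"wz":0},{"dx":-1,"dy":-0.72,"dz":0,"wx":0,"wy":0,"wz":0}]'
python3 -m crank '[{"dx":-0.3,"dy":-0.2,"dz":0,"wx":0,"wy":0,"wz":0},{"dx":-0.5,"dy":-0.36,"dz":-0.2,"wx":0,"wy":0,"wz":0},{"dx":-0.5,"dy":-0.36,"dz":-0.5,"wx":0,"wy":0,"wz":0},{"dx":-0.5,"dy":-0.36,"dz":-0.8,"wx":0,"wy":0,"wz":0},{"dx":-0.5,"dy":-0.36,"dz":-1,"wx":0,"wy":0,"wz":0}]'
python3 -m crank '[{"dx":0,"dy":0,"dz":-0.25,"wx":0,"wy":0,"wz":0},{"dx":0,"dy":0,"dz":-0.4,"wx":0,"wy":0,"wz":0},{"dx":0,"dy":0,"dz":-0.4,"wx":0,"wy":0,"wz":0},{"dx":0,"dy":0,"dz":-0.4,"wx":0,"wy":0,"wz":0}]'
python3 hood.py s5
python3 - <<'E'
from h import *
print(r.read_state()['tool_pos'])
for n in ('switch1_tip','switch_green_tip'):
  for c in('scene','top'):
    if n!='switch1_tip' or c!='x':
      if c=='top' and n=='switch1_tip': r.get_image('top')
      print(n,c,[(np.round(p['point'],4).tolist(),round(p['conf'],2)) for p in r.place_of(n,c)[:5]])
E
```

```text
time_s: 9.3
tool_pos: [0.5595, -0.1325, 0.292]
tool_rot: [-0.001, 0.037, 0.999, 0.0]
contact_force: [1.1, -2.0, -0.2]
opening: -0.0
grasp_force: 0.0
time_s: 9.8
tool_pos: [0.5, -0.175, 0.1706]
tool_rot: [-0.002, 0.038, 0.999, 0.001]
contact_force: [0.4, -0.2, 0.6]
opening: 0.0005
grasp_force: 0.0
time_s: 10.2
tool_pos: [0.5013, -0.1752, 0.1253]
tool_rot: [-0.001, 0.038, 0.999, 0.0]
contact_force: [1.2, 0.3, -0.3]
opening: -0.0002
grasp_force: 0.0
0.1 75 [0.118 0.12  0.121]
0.12 148 [0.121 0.123 0.125]
0.14 182 [0.011 0.126 0.128]
0.16 180 [0.01  0.129 0.132]
0.18 252 [0.011 0.132 0.135]
0.2 677 [0.016 0.117 0.133]
[ 0.50161045 -0.17537225  0.12591189]
switch1_tip scene []
switch1_tip top []
switch_green_tip scene []
switch_green_tip top []
```

View pics/s5.png

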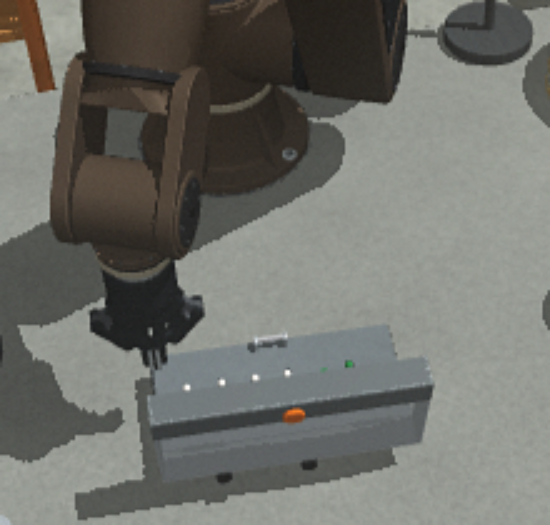

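```bash
python3 -m crank '[{"dx":0,"dy":0,"dz":-0.25,"wx":0,"wy":0,"wz":0},{"dx":0,"dy":0,"dz":-0.48,"wx":0,"wy":0,"wz":0},{"dx":0,"dy":0,"dz":-0.48,"wx":0,"wy":0,"wz":0},{"dx":0,"dy":0,"dz":-0.48,"wx":0,"wy":0,"wz":0}]'
cat > sw.py <<'E'
from h import *
import sys
a=-np.radians(4.4);M=np.array([[np.cos(a),-np.sin(a)],[np.sin(a),np.cos(a)]])
for c in('scene','top'):
    im,d,W=cloud(c);B=(W[...,:2]-[.5124,-.0357])@M
    i=im.astype(int)
    m=(d>0)&(abs(B[...,0])<.04)&(abs(B[...,1])<.145)&(W[...,2]>.053)&(W[...,2]<.085)
    w=m&(i.min(-1)>190); g=m&(i[...,1]>i[...,0]+35)&(i[...,1]>i[...,2]+20)
    for nm,k in(('white',w),('green',g)):
        n,L=cv2.connectedComponents(k.astype(np.uint8),connectivity=8)
        for j in range(1,n):
            q=L==j
            print(c,nm,q.sum(),B[q].mean(0).round(4),W[q][:,2].max().round(4))
    if len(sys.argv)>1 and c=='scene':cv2.imwrite('pics/%s.png'%sys.argv[1],cv2.resize(im[220:300,240:390,::-1],None,fx=5,fy=5))
E
python3 sw.py; python3 -c "
from workcell import r
s=r.read_state();print(s['tool_pos'],s['contact_force'])"
```

```text
time_s: 10.9
tool_pos: [0.5016, -0.1754, 0.0684]
tool_rot: [-0.0, 0.038, 0.999, 0.0]
contact_force: [0.1, 0.2, 0.6]
opening: 0.0002
grasp_force: 0.0
scene white 4 [0.0003 0.0116] 0.077
scene white 4 [ 0.0008 -0.0273] 0.0762
scene white 4 [ 0.002  -0.0661] 0.0781
scene white 4 [ 0.003  -0.1074] 0.0786
scene green 8 [-0.0026  0.0863] 0.0756
scene green 1 [-0.0123  0.0573] 0.0546
top white 6 [0.0009 0.0123] 0.0771
top white 6 [ 0.0005 -0.0265] 0.0793
top white 6 [ 0.0005 -0.0657] 0.0821
top green 3 [0.0111 0.0587] 0.0565
top green 8 [0.0011 0.0858] 0.077
top green 1 [-0.0048  0.0581] 0.0561
[ 0.5020798  -0.17561614  0.06920093] [ 0.27432413 -0.38446042  0.09459731]
```

```bash
python3 -m crank '[{"dx":0.009,"dy":0.12,"dz":-0.012,"wx":0,"wy":0,"wz":0},{"dx":0.018,"dy":0.24,"dz":-0.012,"wx":0,"wy":0,"wz":0},{"dx":0.027,"dy":0.36,"dz":-0.012,"wx":0,"wy":0,"wz":0},{"dx":0.036,"dy":0.48,"dz":-0.012,"wx":0,"wy":0,"wz":0},{"dx":0.045,"dy":0.6,"dz":-0.012,"wx":0,"wy":0,"wz":0},{"dx":0.054,"dy":0.72,"dz":-0.012,"wx":0,"wy":0,"wz":0},{"dx":0.063,"dy":0.84,"dz":-0.012,"wx":0,"wy":0,"wz":0},{"dx":0.073,"dy":0.96,"dz":-0.012,"wx":0,"wy":0,"wz":0}]'
python3 -m crank '[{"dx":0.009,"dy":0.12,"dz":0,"wx":0,"wy":0,"wz":0},{"dx":0.018,"dy":0.24,"dz":0,"wx":0,"wy":0,"wz":0},{"dx":0.027,"dy":0.36,"dz":0,"wx":0,"wy":0,"wz":0},{"dx":0.036,"dy":0.48,"dz":0,"wx":0,"wy":0,"wz":0},{"dx":0.045,"dy":0.58,"dz":0,"wx":0,"wy":0,"wz":0},{"dx":0.045,"dy":0.58,"dz":0,"wx":0,"wy":0,"wz":0},{"dx":0.045,"dy":0.58,"dz":0,"wx":0,"wy":0,"wz":0}]'
```

```text
time_s: 11.8
tool_pos: [0.5105, -0.0589, 0.0673]
tool_rot: [0.0, 0.038, 0.999, -0.0]
contact_force: [1.2, -1.3, 1.1]
opening: 0.0001
grasp_force: 0.3
time_s: 12.5
tool_pos: [0.5156, 0.0097, 0.0662]
tool_rot: [-0.0, 0.038, 0.999, 0.0]
contact_force: [0.9, -0.0, -1.0]
opening: -0.0001
grasp_force: 0.0
```

Lift straight up and look.

```bash
python3 -m crank '[{"dx":0,"dy":0,"dz":0.2,"wx":0,"wy":0,"wz":0},{"dx":0,"dy":0,"dz":0.6,"wx":0,"wy":0,"wz":0},{"dx":0,"dy":0,"dz":1,"wx":0,"wy":0,"wz":0}]'
python3 -m crank '[{"dx":-0.3,"dy":0.4,"dz":0.3,"wx":0,"wy":0,"wz":0},{"dx":-0.4,"dy":0.8,"dz":0.5,"wx":0,"wy":0,"wz":0},{"dx":-0.4,"dy":1,"dz":0.5,"wx":0,"wy":0,"wz":0}]'
python3 -m crank '[{"dx":0,"dy":0.4,"dz":0.1,"wx":0,"wy":0,"wz":0},{"dx":0,"dy":0.8,"dz":0.1,"wx":0,"wy":0,"wz":0},{"dx":0,"dy":1,"dz":0.1,"wx":0,"wy":0,"wz":0},{"dx":0,"dy":1,"dz":0.1,"wx":0,"wy":0,"wz":0}]'
python3 sw.py s6; python3 hood.py s7
```

```text
time_s: 12.8
tool_pos: [0.5151, 0.0089, 0.1873]
tool_rot: [-0.001, 0.038, 0.999, 0.0]
contact_force: [0.4, 0.4, 1.2]
opening: -0.0001
grasp_force: 0.0
time_s: 13.1
tool_pos: [0.4669, 0.1298, 0.2486]
tool_rot: [0.001, 0.039, 0.999, 0.0]
contact_force: [0.5, 0.1, -0.9]
opening: -0.0002
grasp_force: 0.0
time_s: 13.5
tool_pos: [0.4675, 0.2515, 0.2582]
tool_rot: [-0.0, 0.037, 0.999, 0.0]
contact_force: [-0.6, -0.4, -0.4]
opening: 0.0
grasp_force: 0.0
scene white 1 [-0.0061  0.041 ] 0.0614
scene white 1 [-0.0037 -0.0016] 0.0646
scene white 1 [-0.0034 -0.0407] 0.0644
scene white 2 [-0.0037 -0.0811] 0.0643
scene green 7 [0.0003 0.0854] 0.0775
top white 3 [0.0006 0.0394] 0.0651
top white 4 [ 0.001  -0.0001] 0.068
top white 3 [-0.0006 -0.0396] 0.0694
top white 4 [ 0.0005 -0.0811] 0.0663
top green 1 [0.0117 0.0544] 0.0531
top green 10 [0.0003 0.0866] 0.0756
top green 1 [0.0082 0.0593] 0.0564
top green 2 [0.0032 0.0575] 0.059
top green 1 [-0.0047  0.0555] 0.0576
top green 4 [-0.0111  0.0569] 0.055
0.1 79 [0.118 0.12  0.121]
0.12 147 [0.121 0.123 0.125]
0.14 151 [0.124 0.126 0.128]
0.16 162 [0.128 0.13  0.132]
0.18 176 [0.131 0.133 0.136]
0.2 595 [0.105 0.119 0.133]
```

View pics/s6.png

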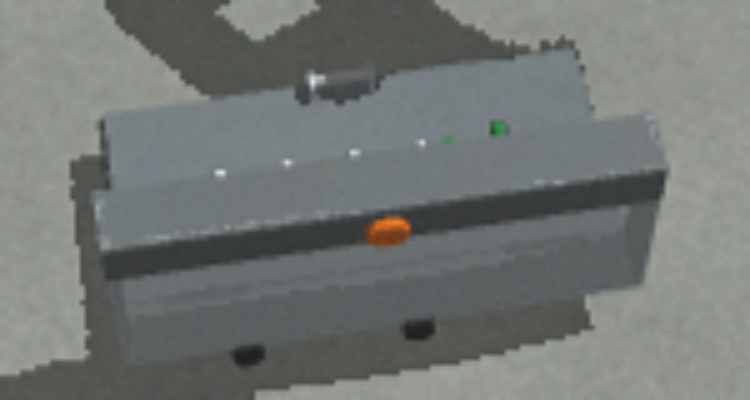

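Seen from above, the white balls now sit at y -81, -40, 0 and 39 mm. That is 19–20 mm past their pivots, so all four are fully off. The green one hasn't moved (86 mm), and the hood stands open at about 1.73 rad.

```bash
python3 -c "
from workcell import r
print(r.close_job())"
```

```text
the job is handed in; nothing more can be done
None
```

I handed the job in at about 14 s: the hood came up slowly under the finger and stands open, the four white switches are fully off, the green one is still on, and no move came near anything else on the bench.

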